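# Fit the work-rest post at its length mark and clamp it with the cam lever

## Robot

A 6-joint arm with a two-finger parallel gripper is mounted at the origin on the work surface; the furniture and walls round the work are solid. World frame = base frame: x ahead of the robot, y to its left, z up, the work surface at z = 0. Lengths are in m, angles in degrees, forces in N, time in s.
With the tool pointing down it reaches from about 0.325 to 0.925 m from the base axis. Payload 3.1 kg.
Tool frame: the origin (TCP) lies between the finger pads; the fingertips stand 8 mm ahead of it and the grasp point (between the pads) lies 11 mm behind it; y points along the fingers, x is the direction in which the jaws open and shut, and the axes are right-handed (so a half turn about y gives the same grasp; the last joint's range is limited). The gripper opens to 85 mm and grips with 20 to 120 N. Pads are 22 mm wide; open, the fingers measure 114 mm over their backs; the gripper's body (76 mm by 85 mm) begins 54 mm behind the grasp point. The pads swing forward as they close: fully open they stand 13 mm farther back than shut.
Start: joints at [-76.329, 12.427, 92.441, -0, 75.132, -6.429], TCP at [0.215, -0.587, 0.239] pointing down, gripper open.
Joint ranges: [-157.48, 157.48], [-44.54, 120.13], [17.64, 146.25], [-64.5, 244.5], [7.68, 150.69], [-147.95, 147.95]. Speed limits (degrees/s): [159.86, 159.86, 180, 180, 180, 180].

## Interface

Orientations are given as a 3x3 rotation matrix whose columns are the frame's x, y, z axes.
In Python, from station import * gives the robot as it stands. Calls block until the motion is done:
- move_ptp(position, orientation): joint-space move of the TCP to a pose.
- servo_line(position, attitude=None, vel=0.15): straight line of the TCP; attitude=None keeps the orientation; vel is the mean speed in m/s.
- set_joints(angles): joint-space move.
- gripper_to(opening, effort=None): opening from 0.0 (shut) to 1.0 (fully open); effort is the grip in N (None keeps the last); returns when the fingers have stopped.
- wait(seconds).
- inverse_kinematics(position, orientation): joint angles nearest the present ones, or None.
- observe(): the state.
- snapshot(name): name is "side" or "top"; returns the picture (384x512x3 uint8, blue, green, red); there is no depth.
- get_calibration(name): a dict with "fx", "fy", "cx", "cy" (pixels), "dist" ([k1, k2, p1, p2, k3] as OpenCV has them; the pictures are not rectified), "world_to_cam" (4x4, takes a point from world to camera coordinates). Camera axes: x right, y up, looking along -z (the intrinsics and any distortion apply to the point x, -y, -z); pixel columns grow to the right and rows downward; lengths in m; the calibration is good to about 2 mm. A picture is of the moment at which its call begins. get_calibration takes no time and is no camera call.
A pose or a line that the arm cannot do raises IKError and nothing moves.
- sign_off(): hands the job in, once; it reports no verdict.
The state is a dict: "time": time; "joints": joint angles; "joint_vel": joint speeds; "joint_efforts": joint torques, N m; "tool_pos": TCP position; "orientation": TCP orientation; "contact_force": force on the tool from outside, world axes, zero at the start; "torque": the same for the moment, N m; "opening": opening from 0.0 (shut) to 1.0 (fully open).
Only numpy, scipy, OpenCV 4.12 (cv2) and the standard library are available. Lean on these libraries where they do the work, as an engineer would, in place of code of your own. Each camera call takes 0.05 s, during which the arm holds its last target. There are 200 camera calls.

## Task

Take the flat-topped post out of the wooden rack and lower it into the clamp stand until the groove round the post is level with the top face of the stand's ring, without letting it sink any deeper. The open clamp will not carry the post, so keep hold of it there and, still holding, turn your hand about the post so that a finger carries the lever clockwise (seen from above) as far as it goes, clamping the post at its mark. Finish while still gripping the upright post; leave the other two posts, the mug, the glue stick, the red tape and the wooden block alone.

Things in the scene. Friction and masses are not known exactly. Their poses are not given: they have to be found in the camera images.
- flat_post: the post to fit: round steel, 19 mm in diameter, 132 mm long, 0.25 kg, with a flat black rubber tip (top 10 mm, same diameter) and a dark groove 4 mm wide 62 mm above the foot; foot chamfered 3 mm. Grip it with the pads 90 to 110 mm above the foot: later the fingertips then stay above the ring yet meet the lever. Origin at the centre of the foot, z along the post to the tip.
- post_mark (a point): point on the axis of the flat-topped post at the middle of its groove (62 mm above the foot)
- vee_post: spare post of the same shaft and groove, with a V-shaped saddle 40 mm wide on top (134 mm tall); stays in the rack. Origin at its foot.
- cone_post: spare post of the same shaft and groove, with a pointed conical top (132 mm tall); stays in the rack. Origin at its foot.
- post_rack: hardwood block 72 x 212 x 45 mm fixed to the bench, with three holes in a row along its y axis, 68 mm apart, 21.5 mm wide and 38 mm deep; one post stands in each, in any order, foot 7 mm above the bench. Origin under its centre.
- clamp_stand: cast stand bolted to the bench: foot plate 124 x 112 x 14 mm, column 44 mm wide with a bore 22.6 mm wide that opens to a 27 mm funnel at the top; bore floor 14 mm above the bench. On the column sits a dark knurled ring 49 mm wide that carries the lever. With the groove level with the ring's top the post's foot hangs 31 mm above the bore floor. Origin under the bore axis.
- ring_top (a point): centre of the top face of the ring, on the bore axis, 107 mm above the bench; its x and y axes are those of the clamp stand
- cam_lever (a joint): angle of the ring and lever about the bore axis: 0 = open, 1.2 rad = fully closed, at its stop; grows clockwise seen from above. At angle q the lever points at stand yaw + 0.75 - q (yaw counter-clockwise from above). It moves on friction of 0.14 N m (7 N at the stub) and stays where it is left; brake shoes in the bore meet the post at about 0.85 rad and raise this to about 0.23 N m (11 N).
- lever_stub (a point): half way up the lever's upright stub: a 10 mm pin whose axis is 21.5 mm from the bore axis, from the ring's top face to 41 mm above it. From its top the handle slopes outwards to 88 mm from the bore axis, 61 mm above the ring. A finger holding the post beside the stub pushes it round as the hand turns about the post; one lowered within 0.8 rad of the lever's direction would land on it.
- mug: blue and white mug, 92 mm tall, bystander. Origin under its centre.
- glue: upright white and orange glue stick, 26 mm wide, 87 mm tall, bystander. Origin under its centre.
- tape: roll of red tape lying flat, 76 mm wide, 19 mm high, bystander. Origin under its centre.
- block: brown wooden block 45 x 75 x 45 mm, bystander. Origin under its centre.
Not all that is in view belongs to the job. Of the things that look like the clamp_stand, the largest one is meant.

How it is judged (in metres and radians):
On the way, in this order (a step that is already met when the one before it is completed fails the run):
1. the flat-topped post is lifted clear of the rack in the fingers (height (world z) of flat_post above 0.06 m and contact force between the fingers and flat_post above 1 N), for 0.1 s.
2. the post is held in the bore with its groove level with the ring while the lever is still open (horizontal distance between post_mark and ring_top below 0.005 m and z of post_mark in the frame of ring_top between -0.006 and 0.006 m and value of joint cam_lever below 0.6 rad and contact force between the fingers and flat_post above 1 N), for 0.2 s.
At the end, for the whole second after the job is handed in: the lever is past 1.05 rad (its stop is at 1.2), the groove is within 5 mm of the ring's top face in height, the post stands upright (within 0.08 rad) in the bore and at rest, and the fingers still grip it with more than 2 N; the spare posts are still in the rack (value of joint cam_lever above 1.05 rad and horizontal distance between post_mark and ring_top below 0.005 m and z of post_mark in the frame of ring_top between -0.005 and 0.005 m and angle between flat_post's own z axis and vertical below 0.08 rad and contact force between the fingers and flat_post above 2 N and horizontal distance between the grasp point and post_mark below 0.025 m and linear speed of flat_post below 0.02 m/s and distance of each of vee_post, cone_post from where it was at the start of the episode below 0.02 m); the arm keeps its last pose, push and grip.
It fails at once if the post sinks more than 15 mm past its mark in the bore (horizontal distance between post_mark and ring_top below 0.012 m and z of post_mark in the frame of ring_top below -0.015 m).
It fails at once if the fingers let go of the post in the bore (horizontal distance between post_mark and ring_top below 0.012 m and z of post_mark in the frame of ring_top below 0.02 m and contact force between the fingers and flat_post below 0.1 N).
It fails at once if a spare post is taken out or knocked over, or a bystander is pushed away (distance of any of vee_post, cone_post, mug, glue, tape, block from where it was at the start of the episode above 0.03 m).
It also fails if it takes over 54 s, if anything falls off the work surface, if the arm or the gripper's body presses on something with over 40 N, if the wrist force passes 120 N, or if a joint passes its speed limit or range.

## Working session

There is one attempt and no reset: what is moved stays moved. The work goes in short steps, each a Python script; the robot and the scene stay as the last script left them, time stands still between calls to the robot, and variables do not carry over. Pictures are saved under pics/ and viewed, on a budget of 10 in all, crops included, one or two more only if the job needs it, and the job is handed in when it is done.

```bash
mkdir -p pics; ls
cat > h.py <<'E'
from station import *
import numpy as np, cv2
def ray(name,u,v):
    c=get_calibration(name); K=np.array([[c["fx"],0,c["cx"]],[0,c["fy"],c["cy"]],[0,0,1.]])
    p=cv2.undistortPoints(np.array([[[u,v]]],float),K,np.array(c["dist"]))[0,0]
    W=np.array(c["world_to_cam"]); R=W[:3,:3]; o=-R.T@W[:3,3]
    return o, R.T@np.array([p[0],-p[1],-1.])
def atz(name,u,v,z):
    o,d=ray(name,u,v); return o+d*(z-o[2])/d[2]
def proj(name,P):
    c=get_calibration(name); K=np.array([[c["fx"],0,c["cx"]],[0,c["fy"],c["cy"]],[0,0,1.]])
    W=np.array(c["world_to_cam"]); q=(W[:3,:3]@np.atleast_2d(P).T).T+W[:3,3]
    q=q*[1,-1,-1]
    return cv2.projectPoints(q.reshape(-1,1,3),np.zeros(3),np.zeros(3),K,np.array(c["dist"]))[0][:,0]
E
python3 - <<'E'
from h import *
for n in("side","top"):
    im=snapshot(n); cv2.imwrite(f"pics/{n}0.png",im)
    cv2.imwrite(f"pics/{n}0b.png",cv2.resize(im,(800,600),interpolation=cv2.INTER_CUBIC))
    print(n,get_calibration(n), ray(n,256,192))
print(observe())
E
```

```text
pics
side {'fx': 405.5695913603992, 'fy': 405.5695913603992, 'cx': 253.5737204101095, 'cy': 193.07099992617026, 'dist': array([-0.09635088,  0.        ,  0.        ,  0.        ,  0.        ]), 'world_to_cam': array([[-0.99997048,  0.00586905, -0.00495969,  0.55047371],
       [-0.00759573, -0.65743243,  0.75347522, -0.10903673],
       [ 0.00116152,  0.75349064,  0.6574576 , -1.09518401],
       [ 0.        ,  0.        ,  0.        ,  1.        ]])} (array([0.55090132, 0.75029586, 0.80492371]), array([-0.00716382, -0.75519164, -0.65549754]))
top {'fx': 453.48303292912493, 'fy': 453.48303292912493, 'cx': 254.64508296840984, 'cy': 191.15840854816383, 'dist': array([-0.1585263,  0.       ,  0.       ,  0.       ,  0.       ]), 'world_to_cam': array([[ 0.01601384, -0.99933915,  0.03263171, -0.07294023],
       [ 0.99159424,  0.02006352,  0.12782145, -0.55467249],
       [-0.12839168,  0.03031051,  0.99126023, -1.27547544],
       [ 0.        ,  0.        ,  0.        ,  1.        ]])} (array([ 0.38741766, -0.02310304,  1.33760729]), array([ 0.12659929, -0.03333357, -0.99139995]))
{'time': 0.1, 'joints': array([-7.63295043e+01,  1.24737408e+01,  9.25215023e+01, -2.23385255e-03,
        7.51336935e+01, -6.42813950e+00]), 'joint_vel': array([-0.08895588, -0.12334422, -0.20165193, -0.02952266,  0.07221735,
       -0.0264023 ]), 'joint_efforts': array([-3.34029864e-04, -3.98072898e+01, -3.04969311e+01, -1.22412143e-04,
        4.18237236e-03,  1.79274485e-05]), 'tool_pos': array([ 0.214612  , -0.58620927,  0.2380645 ]), 'orientation': array([[ 3.43646122e-01, -5.68462329e-04,  9.39099047e-01],
       [-9.39096546e-01,  2.17771026e-03,  3.43646525e-01],
       [-2.24043573e-03, -9.99997467e-01,  2.14520677e-04]]), 'contact_force': array([0.40491285, 0.13549346, 0.21359886]), 'torque': array([0.03459945, 0.04584618, 0.02474843]), 'opening': 1.00277559065543}
```

View pics/top0b.png

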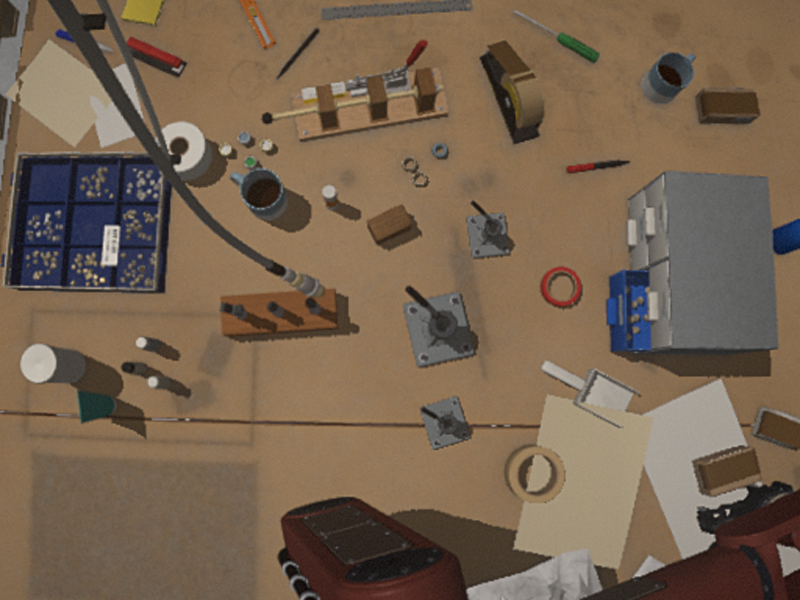

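View pics/side0b.png

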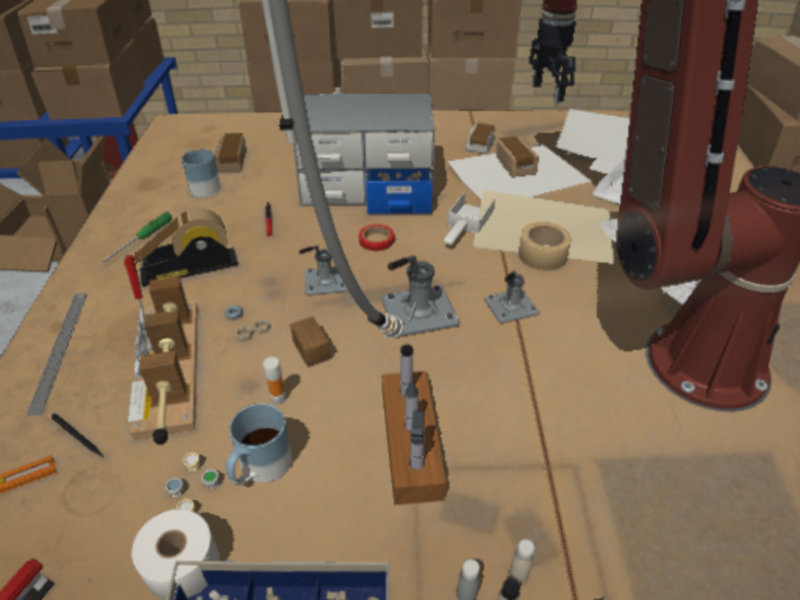

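The top view shows the rack at about (280,313), with three posts. The largest stand is at (440,328), and its lever points up-left. A hose ends near (310,285). Next I'll look at enlarged crops.

Run:
```python
from h import *
t=cv2.imread("pics/top0.png"); s=cv2.imread("pics/side0.png")
a=cv2.resize(t[170:250,130:320],(760,320),interpolation=cv2.INTER_CUBIC)   # x4
b=cv2.resize(s[155:325,230:310],None,fx=3.5,fy=3.5,interpolation=cv2.INTER_CUBIC)
cv2.imwrite("pics/c_top.png",a); cv2.imwrite("pics/c_side.png",b); print(b.shape)
```

```text
(595, 280, 3)
```

View pics/c_top.png

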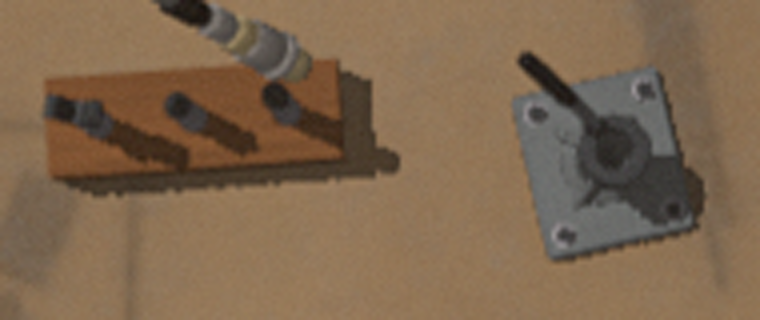

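View pics/c_side.png

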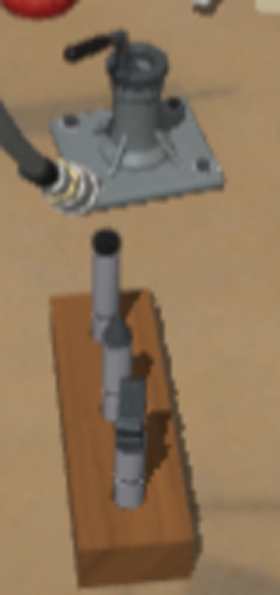

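Crops:
- **Flat post:** in the side crop the farthest post, nearest the stand, has a flat black disc at (106,242). It is the right-hand post in the top crop, at (275,93).
- **Other posts:** the middle post is the cone and the nearest is the vee.
- **Hose:** it ends close to the flat post, so I need to triangulate it.

```bash
cat >> h.py <<'E'
def tc(X,Y): return ((X+.5)/4-.5+130,(Y+.5)/4-.5+170)
def sc(X,Y): return ((X+.5)/3.5-.5+230,(Y+.5)/3.5-.5+155)
def f8(X,Y): return ((X+.5)*.64-.5,(Y+.5)*.64-.5)
def tri(pt,ps):
    o1,d1=ray("top",*pt);o2,d2=ray("side",*ps)
    a=np.linalg.lstsq(np.c_[d1,-d2],o2-o1,rcond=None)[0]
    A,B=o1+a[0]*d1,o2+a[1]*d2
    return (A+B)/2,np.linalg.norm(A-B)
E
python3 - <<'E'
from h import *
np.set_printoptions(precision=4,suppress=True)
R=np.array([atz("top",*tc(*p),.045) for p in[(45,80),(338,62),(342,158),(52,178)]])
print("rack",R,R.mean(0)); print([np.linalg.norm(R[i]-R[i-1]) for i in range(4)])
S=np.array([atz("top",*tc(*p),.014) for p in[(515,100),(655,68),(697,228),(553,260)]])
print("stand",S,S.mean(0)); print([np.linalg.norm(S[i]-S[i-1]) for i in range(4)])
Ss=np.array([atz("side",*sc(*p),.014) for p in[(50,128),(178,97),(224,184),(80,214)]])
print("stand side",Ss,Ss.mean(0))
Rs=np.array([atz("side",*sc(*p),.045) for p in[(52,297),(152,291),(197,545),(78,553)]]);print("rack side",Rs,Rs.mean(0))
print("ring top",atz("top",*tc(613,149),.107),atz("side",*sc(138,64),.107))
print("flat",atz("top",*tc(276,94),.139),atz("side",*sc(106,242),.139))
print("flat tri",tri(tc(276,94),sc(106,242)))
print("lever tip",atz("top",*tc(523,60),.168),atz("side",*sc(70,52),.168),tri(tc(523,60),sc(70,52)))
print("hose end",tri(tc(300,68),sc(88,195)))
print("hose2",tri(tc(195,10),sc(42,170)))
# points on hose by epipolar matching
hs=np.array([(280,0),(292,60),(305,120),(320,190),(345,260),(370,308)])
for p in [(165,165),(200,212),(240,248),(60,0)]:
    print(p,min(((tri(f8(*p),f8(np.interp(v,hs[:,1],hs[:,0]),v))) for v in range(0,310,4)),key=lambda r:r[1]))
E
```

```text
rack [[0.5527 0.2655 0.045 ]
 [0.57   0.0542 0.045 ]
 [0.5008 0.0495 0.045 ]
 [0.4821 0.2571 0.045 ]] [0.5264 0.1566 0.045 ]
[np.float64(0.07109099376351215), np.float64(0.21196993492356836), np.float64(0.06932732880269181), np.float64(0.208491684884747)]
stand [[ 0.5488 -0.0747  0.014 ]
 [ 0.5747 -0.178   0.014 ]
 [ 0.4569 -0.2097  0.014 ]
 [ 0.4319 -0.1042  0.014 ]] [ 0.5031 -0.1417  0.014 ]
[np.float64(0.12059774727780707), np.float64(0.10652229202780825), np.float64(0.12201228111950654), np.float64(0.10844676666848752)]
stand side [[ 0.5782 -0.1649  0.014 ]
 [ 0.4669 -0.205   0.014 ]
 [ 0.4355 -0.0935  0.014 ]
 [ 0.5531 -0.0599  0.014 ]] [ 0.5084 -0.1308  0.014 ]
rack side [[0.5735 0.0573 0.045 ]
 [0.5012 0.0522 0.045 ]
 [0.4821 0.2644 0.045 ]
 [0.5554 0.2692 0.045 ]] [0.528  0.1608 0.045 ]
ring top [ 0.5051 -0.1386  0.107 ] [ 0.5062 -0.1341  0.107 ]
flat [0.5344 0.0893 0.139 ] [0.5357 0.0947 0.139 ]
flat tri (array([0.5353, 0.0897, 0.1339]), np.float64(0.0006333867859379315))
lever tip [ 0.5564 -0.0735  0.168 ] [ 0.5593 -0.0716  0.168 ] (array([ 0.558 , -0.0738,  0.166 ]), np.float64(0.0026590860527232934))
hose end (array([0.5482, 0.0722, 0.1605]), np.float64(0.0018760552574877735))
hose2 (array([0.5741, 0.1316, 0.2373]), np.float64(0.0014558095969794673))
(165, 165) (array([0.6328, 0.2185, 0.5772]), np.float64(0.0006497243652318175))
(200, 212) (array([0.6141, 0.2113, 0.436 ]), np.float64(0.00011176557142614075))
(240, 248) (array([0.5903, 0.1783, 0.3217]), np.float64(0.0016404738644750312))
(60, 0) (array([0.6868, 0.2834, 0.714 ]), np.float64(0.13108915410950378))
```

Run:
```python
from h import *
t0=cv2.imread("pics/top0.png"); s0=cv2.imread("pics/side0.png")
for i in range(3):
    wait(.35)
    for n,r in(("top",t0),("side",s0)):
        im=snapshot(n); d=cv2.absdiff(im,r).max(2)>40
        ys,xs=np.nonzero(d); print(observe()["time"],n,d.sum(),(xs.min(),xs.max(),ys.min(),ys.max()) if d.any() else "")
t=snapshot("top"); s=snapshot("side")
a=cv2.resize(t[130:230,90:240],(600,400),interpolation=cv2.INTER_CUBIC)
b=cv2.resize(s[140:240,230:280],(200,400),interpolation=cv2.INTER_CUBIC)
cv2.imwrite("pics/hose1.png",np.hstack([a,b]))
```

```text
0.5 top 43 (np.int64(298), np.int64(508), np.int64(310), np.int64(382))
0.55 side 14 (np.int64(339), np.int64(402), np.int64(8), np.int64(80))
0.95 top 60 (np.int64(297), np.int64(508), np.int64(310), np.int64(382))
1.0 side 14 (np.int64(339), np.int64(402), np.int64(8), np.int64(80))
1.4 top 54 (np.int64(297), np.int64(508), np.int64(310), np.int64(382))
1.45 side 15 (np.int64(339), np.int64(402), np.int64(8), np.int64(80))
```

View pics/hose1.png

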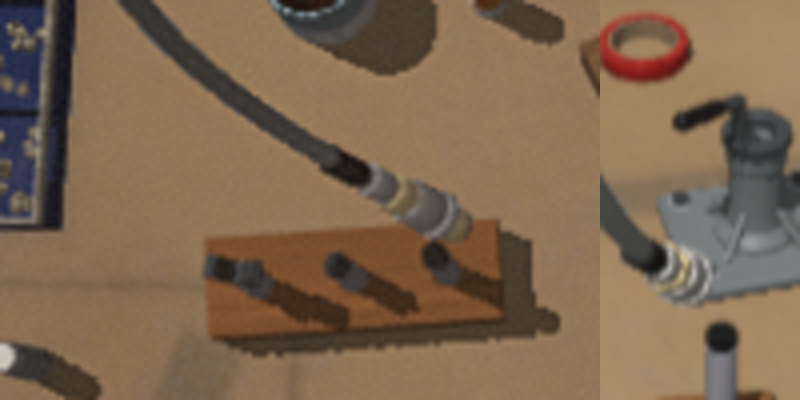

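The hose doesn't move. Its nozzle end is beside the flat post at about (0.548, 0.072, 0.16), rising toward +x/+y. I'll treat it as solid, grasp with the hand leaning about 45° towards the robot, and keep that tilt through the clamping turn. First I'll check the kinematics.

```bash
cat >> h.py <<'E'
from scipy.spatial.transform import Rotation as Ro
TILT=45; SGN=1; H=0.101
FLAT=np.array([.535,.0915,.007]); RING=np.array([.5056,-.1362,.107])
def tool(foot,psi=0,lean=0,h=None,tilt=None,sgn=None,back=0):
    """TCP pose gripping a post with given foot; psi yaw of hand (deg), lean of post toward -x (deg)"""
    h=H if h is None else h; tilt=np.radians(TILT if tilt is None else tilt); sgn=SGN if sgn is None else sgn
    y=np.array([np.sin(tilt),0,-np.cos(tilt)]); x=np.array([0,sgn,0.])
    R0=np.c_[x,y,np.cross(x,y)]
    Rp=Ro.from_euler('y',-lean,degrees=True).as_matrix()
    R=Rp@Ro.from_euler('z',psi,degrees=True).as_matrix()@R0
    return np.asarray(foot)+Rp@[0,0,h]+(.011-back)*R[:,1], R
E
python3 - <<'E'
from h import *
np.set_printoptions(precision=1,suppress=True)
M=RING-[0,0,.062]
for tilt in (45,):
  for s in (1,-1):
    print("tilt",tilt,"sgn",s)
    for nm,a in [("pre",dict(foot=FLAT,back=.12)),("grasp",dict(foot=FLAT)),("up",dict(foot=FLAT+[0,0,.042],lean=10)),
      ("ret",dict(foot=FLAT+[-.06,0,.1]))]+[(f"st{p}",dict(foot=M,psi=p)) for p in(30,15,0,-20,-40,-60,-70)]+[("st_hi",dict(foot=M+[0,0,.08],psi=15))]:
      p,R=tool(tilt=tilt,sgn=s,**a); print(nm,inverse_kinematics(p,R))
E
```

```text
tilt 45 sgn 1
pre [  4.9 -29.1 144.7 -10.3  19.7 -76.8]
grasp None
up [  4.3  -8.7 142.7 201.7   9.6  71.1]
ret [  4.5 -26.  141.2  -9.2  20.1 -78.2]
st30 None
st15 None
st0 None
st-20 None
st-40 [-12.6  -6.5 135.4 -64.4  21.2  -7. ]
st-60 [ -4.5   1.  128.3 -63.3  40.7  12.3]
st-70 [ -2.2   5.1 124.  -59.8  49.2  18.4]
st_hi None
tilt 45 sgn -1
pre [  4.9 -29.1 144.7 -10.3  19.7 103.2]
grasp None
up [   4.3   -8.7  142.7  201.7    9.6 -108.9]
ret [  4.5 -26.  141.2  -9.2  20.1 101.8]
st30 [-45.5   1.1 128.3  57.6  54.2 -22.6]
st15 [-42.4  -4.7 133.8  62.6  42.1 -12.9]
st0 [-36.3  -9.2 137.7  64.6  27.6   0.7]
st-20 None
st-40 None
st-60 None
st-70 None
st_hi [-42.4 -14.4 131.3  52.4  48.7   1.6]
```

Run:
```python
from h import *
np.set_printoptions(precision=0,suppress=True)
M=RING-[0,0,.062]
for tilt in (28,33,38):
  for s in (1,-1):
    print("tilt",tilt,"sgn",s)
    for nm,a in [(f"rack{p}",dict(foot=FLAT,psi=p)) for p in(0,-15,-30)]+[(f"st{p}",dict(foot=M,psi=p)) for p in(30,20,10,0,-10,-20,-30,-40,-50,-60)]+[("st_hi",dict(foot=M+[0,0,.08],psi=15))]:
      p,R=tool(tilt=tilt,sgn=s,**a); print(nm,inverse_kinematics(p,R))
```

```text
tilt 28 sgn 1
rack0 [  3.   0. 127.  -3.  24. -84.]
rack-15 [  8.   2. 126. -23.  28. -49.]
rack-30 [ 12.   5. 123. -33.  35. -24.]
st30 None
st20 None
st10 None
st0 [ -30.   -6.  128.   24.   36. -137.]
st-10 [ -27.   -7.  129.   15.   32. -118.]
st-20 [-24.  -7. 129.   3.  30. -96.]
st-30 [-20.  -6. 128.  -9.  31. -74.]
st-40 [-17.  -5. 127. -20.  33. -53.]
st-50 [-14.  -3. 125. -27.  37. -36.]
st-60 [-12.  -1. 123. -31.  42. -21.]
st_hi None
tilt 28 sgn -1
rack0 [  3.   0. 127.  -3.  24.  96.]
rack-15 [  8.   2. 126. -23.  28. 131.]
rack-30 None
st30 [-37.  -1. 123.  34.  51.   3.]
st20 [-35.  -3. 125.  33.  46.  14.]
st10 [-33.  -5. 127.  30.  40.  27.]
st0 [-30.  -6. 128.  24.  36.  43.]
st-10 [-27.  -7. 129.  15.  32.  62.]
st-20 [-24.  -7. 129.   3.  30.  84.]
st-30 [-20.  -6. 128.  -9.  31. 106.]
st-40 [-17.  -5. 127. -20.  33. 127.]
st-50 [-14.  -3. 125. -27.  37. 144.]
st-60 None
st_hi [-34. -11. 123.  27.  52.  27.]
tilt 33 sgn 1
rack0 [  3.  -1. 130.  -6.  18. -82.]
rack-15 [  9.   1. 128. -34.  24. -38.]
rack-30 [ 14.   4. 125. -43.  33. -13.]
st30 None
st20 None
st10 No
[... 887 characters left out ...]
st30 None
st20 None
st10 None
st0 None
st-10 [ -29.  -10.  135.   33.   22. -137.]
st-20 [ -24.  -10.  135.    9.   17. -102.]
st-30 [-19.  -9. 134. -22.  18. -61.]
st-40 [-14.  -7. 132. -40.  24. -32.]
st-50 [-10.  -4. 130. -47.  32. -14.]
st-60 [ -7.  -0. 126. -50.  40.  -2.]
st_hi None
tilt 38 sgn -1
rack0 [  3.  -2. 133. -11.  11. 104.]
rack-15 None
rack-30 None
st30 [-42.  -0. 126.  48.  52. -12.]
st20 [-40.  -4. 130.  49.  45.  -4.]
st10 [-37.  -7. 132.  49.  37.   7.]
st0 [-34.  -9. 134.  45.  29.  22.]
st-10 [-29. -10. 135.  33.  22.  43.]
st-20 [-24. -10. 135.   9.  17.  78.]
st-30 [-19.  -9. 134. -22.  18. 119.]
st-40 None
st-50 None
st-60 None
st_hi [-39. -14. 128.  41.  49.  13.]
```

```bash
sed -i 's/^TILT=45; SGN=1; H=0.101/TILT=34; SGN=-1; H=0.101/' h.py
python3 - <<'E'
from h import *
np.set_printoptions(precision=0,suppress=True)
M=RING-[0,0,.062]
for P in (-8,-4):
  for nm,a in [("far",dict(foot=FLAT+[-.02,0,.05],psi=P,back=.15)),("pre",dict(foot=FLAT,psi=P,back=.12)),("mid",dict(foot=FLAT,psi=P,back=.06)),("gr",dict(foot=FLAT,psi=P)),
   ("L18",dict(foot=FLAT+[0,0,.018],psi=P)),("L28",dict(foot=FLAT+[0.001,0,.028],psi=P,lean=3)),("L42",dict(foot=FLAT+[0,0,.042],psi=P,lean=6)),
   ("ret",dict(foot=FLAT+[-.06,-.02,.06],psi=P)),("ret2",dict(foot=FLAT+[-.06,-.05,.13],psi=P))]:
    p,R=tool(**a); print(P,nm,inverse_kinematics(p,R))
for p in (50,45,40,-35,-40,-44): print(p,inverse_kinematics(*tool(M,psi=p)))
for p in (50,45,20): print(p,inverse_kinematics(*tool(M+[0,0,.085],psi=p)))
E
```

```text
-8 far [ 11. -33. 133. -14.  48. 116.]
-8 pre [ 10. -21. 134. -17.  35. 119.]
-8 mid [  8. -11. 133. -20.  27. 121.]
-8 gr [  7.  -0. 130. -26.  19. 127.]
-8 L18 [  7.  -3. 130. -23.  21. 124.]
-8 L28 [  7.  -5. 132. -27.  19. 128.]
-8 L42 [  7.  -8. 134. -31.  18. 132.]
-8 ret [  4. -17. 136. -14.  28. 113.]
-8 ret2 [ -1. -26. 133.  -6.  38. 101.]
-4 far [  8. -34. 134.  -9.  48. 106.]
-4 pre [  7. -22. 135. -11.  34. 108.]
-4 mid [  6. -12. 133. -13.  25. 110.]
-4 gr [  5.  -1. 131. -17.  17. 114.]
-4 L18 [  5.  -3. 130. -15.  20. 111.]
-4 L28 [  5.  -5. 132. -18.  17. 115.]
-4 L42 [  5.  -9. 134. -22.  16. 118.]
-4 ret [  2. -18. 137.  -8.  28. 102.]
-4 ret2 [ -3. -26. 134.  -1.  38.  91.]
50 [-41.   6. 118.  39.  63. -22.]
45 [-41.   4. 120.  40.  60. -18.]
40 [-41.   3. 122.  41.  57. -14.]
-35 [-17.  -7. 131. -23.  25. 126.]
-40 [-15.  -6. 130. -30.  28. 138.]
-44 [-14.  -5. 129. -34.  30. 146.]
50 [-41.  -2. 115.  36.  71. -15.]
45 [-41.  -3. 117.  37.  68. -11.]
20 [-38. -12. 125.  36.  54.  13.]
```

Run:
```python
from h import *
np.set_printoptions(precision=3,suppress=True)
p=observe()["tool_pos"]; servo_line(p+[0,0,.17],vel=.25)
move_ptp(*tool(FLAT+[-.02,0,.05],psi=-8,back=.15)); print(observe()["time"],observe()["contact_force"])
gripper_to(.6)
p,R=tool(FLAT,psi=-8,back=.05); servo_line(p,R,vel=.12)
o=observe(); print(o["time"],o["tool_pos"]-p,o["contact_force"],o["opening"])
a=snapshot("top")[150:250,130:280]; b=snapshot("side")[150:300,215:315]
cv2.imwrite("pics/a1.png",np.hstack([cv2.resize(a,(450,300)),np.zeros((300,1,3),np.uint8)])) 
A=cv2.resize(a,(400,267),interpolation=cv2.INTER_CUBIC);B=cv2.resize(b,(400,600),interpolation=cv2.INTER_CUBIC)
C=np.zeros((600,800,3),np.uint8);C[:267,:400]=A;C[:,400:]=B;cv2.imwrite("pics/app1.png",C)
```

```text
4.9917 [-0.975  0.627 -0.532]
6.85 [0.    0.    0.001] [ 0.249  0.246 -0.02 ] 0.5984912336266592
```

View pics/app1.png

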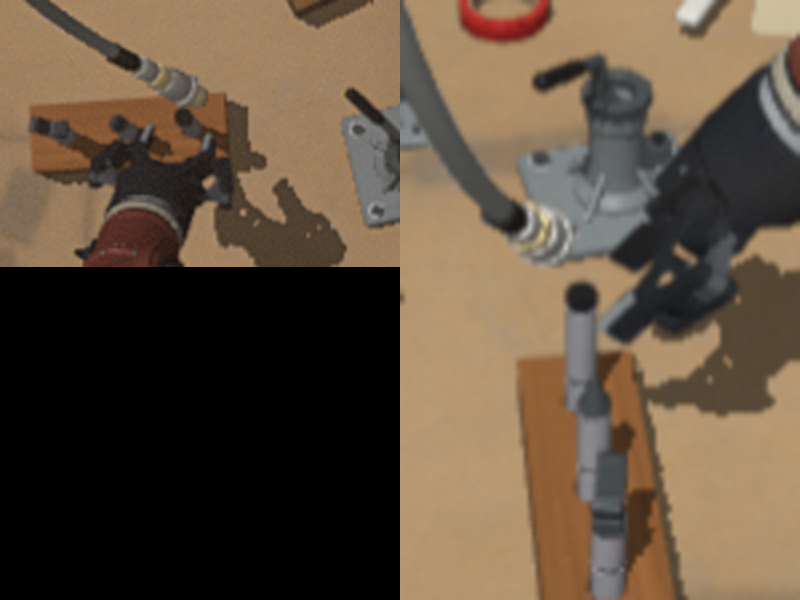

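The hand is 50 mm short of the grasp, with the fingers either side of the flat post (tips about (147,135) and (205,150), post top at (184,116)). The hose is clear of the body. I'll advance and grip.

Run:
```python
from h import *
np.set_printoptions(precision=3,suppress=True)
for b in (.03,.015,0):
    p,R=tool(FLAT,psi=-8,back=b); servo_line(p,R,vel=.06); o=observe(); print(b,o["tool_pos"]-p,o["contact_force"])
gripper_to(.0,60); wait(.2); o=observe(); print(o["time"],o["opening"],o["contact_force"],o["torque"],o["tool_pos"]-p)
b=snapshot("side")[150:300,215:315]; a=snapshot("top")[150:250,130:280]
C=np.zeros((600,800,3),np.uint8);C[:267,:400]=cv2.resize(a,(400,267),interpolation=cv2.INTER_CUBIC);C[:,400:]=cv2.resize(b,(400,600),interpolation=cv2.INTER_CUBIC);cv2.imwrite("pics/grip1.png",C)
```

```text
0.03 [-0. -0. -0.] [0.724 0.067 0.055]
0.015 [-0. -0. -0.] [-0.529 -0.198 -0.081]
0 [-0. -0. -0.] [ 0.776 -0.188  0.098]
8.8333 0.20676249816068495 [-1.067 -0.366  3.771] [-0.112  0.285 -0.091] [0. 0. 0.]
```

View pics/grip1.png

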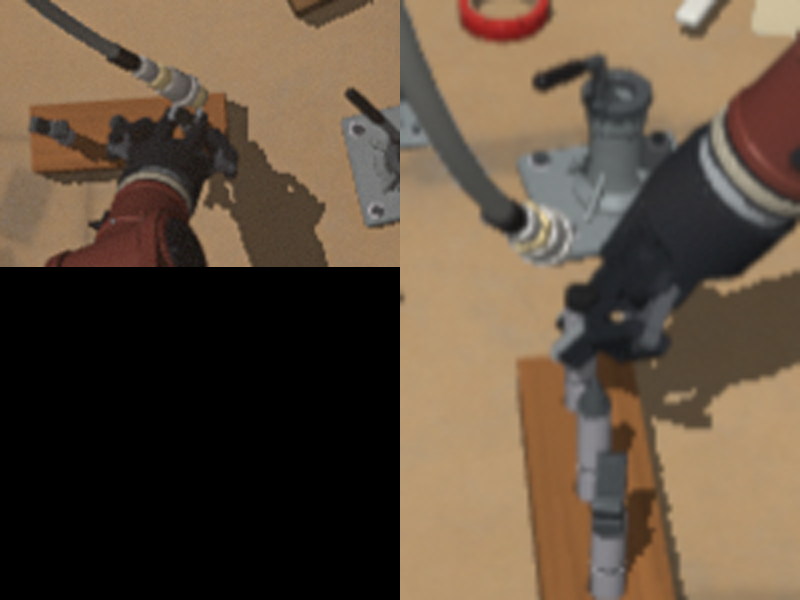

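The post is gripped (opening 0.207, about 18 mm) and the body is clear of the hose. Next I'll lift with a slight lean away from the hose, then back off and carry the post over the stand.

Run:
```python
from h import *
np.set_printoptions(precision=3,suppress=True)
def go(vel=.06,**a):
    p,R=tool(**a); servo_line(p,R,vel=vel); o=observe(); print(round(o["time"],2),o["contact_force"],round(o["opening"],3))
go(foot=FLAT+[0,0,.018],psi=-8)
go(foot=FLAT+[0.0008,0,.028],psi=-8,lean=3)
go(foot=FLAT+[0.0008,0,.035],psi=-8,lean=5)
go(foot=FLAT+[0,0,.045],psi=-8,lean=6)
go(foot=FLAT+[-.02,-.005,.055],psi=-8,lean=3)
go(foot=FLAT+[-.05,-.02,.08],psi=-5,vel=.1)
M=RING-[0,0,.062]
go(foot=[.485,-.03,.16],psi=15,vel=.12)
go(foot=M+[0,0,.082],psi=46,vel=.09)
wait(.2); 
a=snapshot("top")[150:250,230:330]; b=snapshot("side")[100:220,210:310]
C=np.zeros((480,800,3),np.uint8);C[:400,:400]=cv2.resize(a,(400,400),interpolation=cv2.INTER_CUBIC);C[:,400:]=cv2.resize(b,(400,480),interpolation=cv2.INTER_CUBIC);cv2.imwrite("pics/over1.png",C)
# expected pixels
P=[M+[0,0,.082],M+[0,0,.144],M+[0,0,.214],RING]
print("side crop exp",(proj("side",P)-[210,100])*4+[400,0]); print("top crop exp",(proj("top",P)-[230,150])*4)
```

```text
9.38 [-0.292  0.135 -3.163] 0.202
9.72 [ 0.199  0.552 -3.045] 0.206
9.99 [ 0.494  0.512 -2.838] 0.205
10.31 [ 0.114 -0.43  -2.963] 0.207
10.78 [-0.329 -0.04  -2.684] 0.206
11.31 [-0.901 -0.127 -2.93 ] 0.207
12.65 [-0.925 -0.577 -2.78 ] 0.203
14.03 [-0.249 -0.393 -2.673] 0.208
side crop exp [[637.564 266.946]
 [639.451 192.493]
 [641.721 101.642]
 [636.978 289.844]]
top crop exp [[210.742 223.862]
 [219.861 214.592]
 [231.392 202.868]
 [207.993 226.657]]
```

View pics/over1.png

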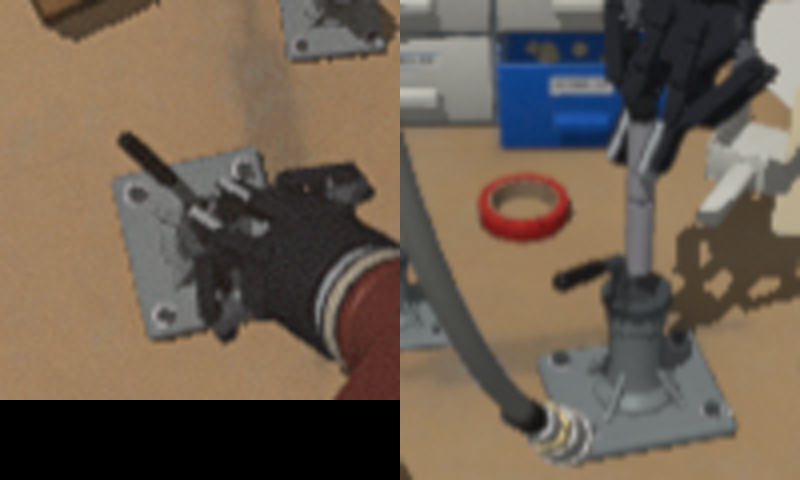

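The post hangs upright over the bore: its axis is at column 640 against the ring centre at about 637, and the groove at about 200 matches the grip estimate. The lever lies between the fingers. I'll lower in force-watched steps.

Run:
```python
from h import *
np.set_printoptions(precision=3,suppress=True)
M=RING-[0,0,.062]
for z in (.064,.058,.053,.048,.043,.038,.03,.02,.01,.004,0):
    p,R=tool(M+[0,0,z],psi=46); servo_line(p,R,vel=.03); wait(.05); o=observe(); print(z,round(o["time"],2),o["contact_force"],o["torque"])
    if abs(o["contact_force"][2]+2.7)>12 or np.linalg.norm(o["contact_force"][:2])>15: print("STOP");break
wait(.3)
b=snapshot("side")[100:200,220:320]
cv2.imwrite("pics/in1.png",cv2.resize(b,(600,600),interpolation=cv2.INTER_CUBIC))
print((proj("side",[RING])-[220,100])*6)
```

```text
0.064 15.12 [-0.378 -0.241 -2.935] [-0.364  0.332 -0.036]
0.058 15.53 [-1.099  0.613 -3.028] [-0.392  0.346 -0.006]
0.053 15.89 [ 0.325 -2.065 -2.953] [-0.824  0.27  -0.187]
0.048 16.26 [ 0.628 -3.53  -3.48 ] [-1.247  0.134 -0.318]
0.043 16.62 [ 0.577 -5.35  -1.207] [-1.384  0.094 -0.349]
0.038 16.99 [ 0.705 -6.742 -2.336] [-1.613  0.129 -0.424]
0.03 17.46 [ 0.948 -5.1   -3.512] [-1.631  0.087 -0.407]
0.02 17.99 [ 0.745 -7.157 -1.021] [-1.683  0.129 -0.468]
0.01 18.52 [ 0.228 -7.367 -2.41 ] [-1.694  0.241 -0.481]
0.004 18.93 [ 0.736 -6.502 -1.831] [-1.717  0.319 -0.446]
0 19.26 [-0.027 -8.298 -2.103] [-1.653  0.28  -0.438]
[[295.468 434.767]]
```

View pics/in1.png

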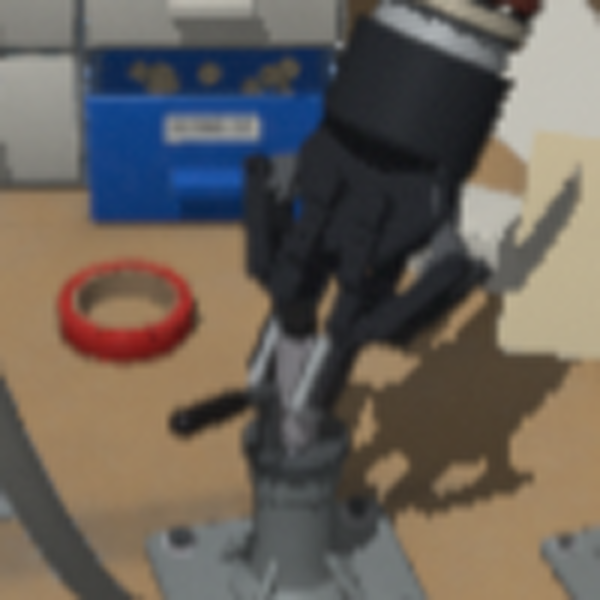

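The post is in, but the bore pushes it about 8 N towards −y, so the bore centre lies further that way. I'll shift to relieve that.

Run:
```python
from h import *
np.set_printoptions(precision=3,suppress=True)
M=RING-[0,0,.062]
for dy in (-.0015,-.003,-.0045,-.006):
    p,R=tool(M+[0,dy,0],psi=46); servo_line(p,R,vel=.02); wait(.15); o=observe(); print(dy,round(o["time"],2),o["contact_force"],o["torque"],(o["tool_pos"]-p)*1000)
    if o["contact_force"][1]>1.5: break
```

```text
-0.0015 20.01 [ 1.179 -5.608 -1.488] [-1.31   0.095 -0.435] [ 0.587 -0.874  0.074]
-0.003 20.41 [ 2.692 -2.202 -3.759] [-0.854 -0.099 -0.338] [ 0.11   0.224 -0.031]
-0.0045 20.81 [ 0.868 -0.423 -2.368] [-0.372  0.303 -0.094] [-0.68   0.91  -0.499]
-0.006 21.21 [-0.797 -0.046 -2.796] [-0.376  0.355 -0.019] [-0.223  0.187 -0.178]
```

```bash
sed -i 's/RING=np.array(\[.5056,-.1362,.107\])/RING=np.array([.5056,-.1422,.107])/' h.py
python3 - <<'E'
from h import *
np.set_printoptions(precision=2,suppress=True)
M=RING-[0,0,.062]
gripper_to(0,90)
for psi in np.arange(41,-31,-5.):
    p,R=tool(M,psi=psi); servo_line(p,R,vel=.0012); wait(.03); o=observe()
    print(psi,round(o["time"],2),o["contact_force"],o["torque"],(o["tool_pos"]-p)*1000)
    if np.linalg.norm(o["contact_force"][:2])>30 or abs(o["torque"][2])>1.5: print("STOP"); break
a=snapshot("top")[150:250,230:330]; b=snapshot("side")[110:210,210:310]
cv2.imwrite("pics/rot1.png",cv2.resize(np.hstack([a,b]),(800,400),interpolation=cv2.INTER_CUBIC))
E
```

```text
41.0 21.78 [ 0.3   1.07 -3.26] [-0.32  0.46 -0.04] [-0.04  0.07  0.07]
36.0 22.14 [ 0.39 -0.35 -2.69] [-0.23  0.4   0.02] [ 0.22 -0.24  0.24]
31.0 22.5 [-0.32 -0.29 -3.14] [-0.24  0.58  0.04] [ 0.1  -0.18  0.12]
26.0 22.86 [-4.18  0.01 -2.57] [-0.33  1.1   0.18] [-0.61  0.05 -0.46]
21.0 23.22 [-8.35  0.07 -0.4 ] [-0.1   1.31  0.34] [-1.06  0.5  -0.64]
16.0 23.57 [-8.96 -0.82  1.1 ] [-0.03  1.38  0.36] [-1.16  0.8  -0.72]
11.0 23.93 [-9.82 -0.7   2.04] [0.04 1.48 0.37] [-1.15  1.   -0.75]
6.0 24.29 [-10.16   0.43   2.41] [0.09 1.39 0.29] [-1.16  1.26 -0.83]
1.0 24.65 [-11.36   1.78   2.57] [0.2  1.43 0.28] [-1.11  1.43 -0.84]
-4.0 25.01 [-10.58   1.4    2.78] [0.33 1.12 0.19] [-1.06  1.61 -0.92]
-9.0 25.37 [-10.17   3.13   3.32] [0.52 0.92 0.29] [-1.01  1.85 -0.95]
-14.0 25.73 [-7.01  4.86  3.4 ] [0.87 0.55 0.38] [-0.87  2.07 -0.9 ]
-19.0 26.12 [-8.18  7.58  2.99] [1.33 0.34 0.6 ] [-0.77  2.33 -0.91]
-24.0 26.52 [-6.77 10.73  4.07] [1.73 0.19 1.  ] [-0.7   2.62 -0.87]
-29.0 26.93 [-8.87 14.62  5.25] [2.02 0.26 1.48] [-0.62  3.02 -0.9 ]
```

View pics/rot1.png

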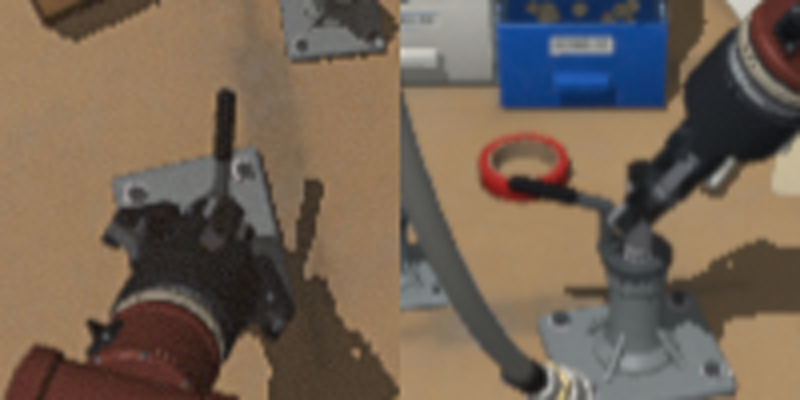

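Run:
```python
from h import *
np.set_printoptions(precision=4,suppress=True)
# same feature: centre of handle end
for nm,(u,v) in dict(before=(230+125/4,150+138/4),now=(230+227/4,150+95/4)).items():
    q=atz("top",u,v,.168); d=q-RING; print(nm,q,np.degrees(np.arctan2(d[1],d[0])),np.linalg.norm(d[:2]))
o=observe(); p,R=tool(RING-[0,0,.062],psi=-29); print(o["time"],o["contact_force"],o["torque"],o["tool_pos"]-p,o["orientation"].T@R)
```

```text
before [ 0.5568 -0.0758  0.168 ] 52.37458506049929 0.08381157051912164
now [ 0.5867 -0.1424  0.168 ] -0.13535575650144527 0.08106153993792438
27.025 [-8.8742 15.8532  4.9791] [2.0803 0.3136 1.6095] [-0.0007  0.003  -0.0009] [[ 1.      0.0035 -0.0015]
 [-0.0035  1.     -0.0046]
 [ 0.0015  0.0046  1.    ]]
```

Lever has turned about 0.92 rad, and the hand has yielded about 3 mm under the reaction. I'll continue to the stop while compensating for that.

Run:
```python
from h import *
np.set_printoptions(precision=2,suppress=True)
M=RING-[0,0,.062]
off=np.array([.0005,-.0015,.0009])
for psi in (-33,-36.5,-40,-43):
    p,R=tool(M,psi=psi); servo_line(p+off,R,vel=.0012); wait(.1); o=observe()
    print(psi,round(o["time"],2),o["contact_force"],o["torque"],(o["tool_pos"]-p)*1000,o["joints"][5],o["opening"])
    im=snapshot("top"); cv2.imwrite(f"pics/t{int(-psi)}.png",im)
    if np.linalg.norm(o["contact_force"][:2])>40 or abs(o["torque"][2])>4.5: print("STOP"); break
wait(.5); o=observe(); print(o["contact_force"],o["torque"],(o["tool_pos"]-p)*1000,np.round(o["joint_vel"],2).max())
a=snapshot("top")[150:250,230:330]; b=snapshot("side")[110:210,210:310]
cv2.imwrite("pics/rot2.png",cv2.resize(np.hstack([a,b]),(800,400),interpolation=cv2.INTER_CUBIC))
print((proj("side",[RING])-[210,110])*4+[400,0])
```

```text
-33 27.98 [-9.44 23.04  6.94] [3.02 0.39 2.37] [-0.5   3.15 -0.91] 118.4710144633004 0.1986626953217403
-36.5 28.41 [-12.93  26.52  11.07] [3.4  0.91 2.05] [-0.69  3.61 -0.96] 127.69993767283644 0.1953889802439188
-40 28.83 [-14.4   29.61  12.78] [3.49 1.17 2.33] [-0.55  4.1  -1.  ] 135.85164541973248 0.198178065958711
-43 29.24 [-16.29  31.64  12.59] [3.63 1.39 2.52] [-0.41  4.55 -1.  ] 142.131112582739 0.1991877243581417
[-15.87  31.39  13.24] [3.69 1.4  2.53] [-0.44  4.54 -1.02] 0.05
[[636.68 244.52]]
```

View pics/rot2.png

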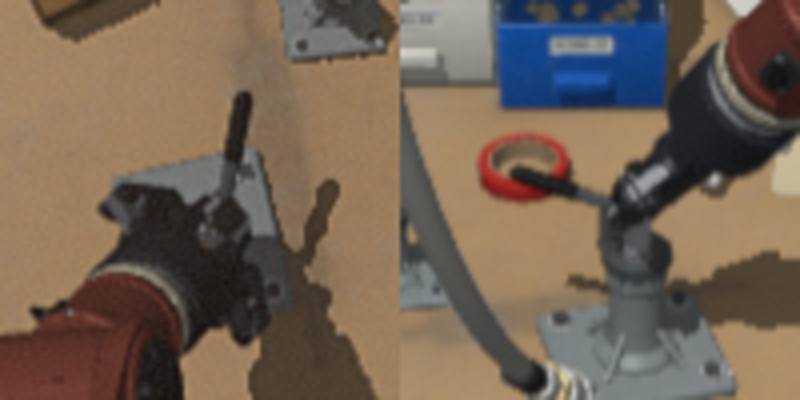

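Run:
```python
from h import *
np.set_printoptions(precision=4,suppress=True)
def ang(u,v):
    q=atz("top",u,v,.168); d=q-RING; return np.degrees(np.arctan2(d[1],d[0])),np.linalg.norm(d[:2])
print("eye",ang(230+244/4,150+98/4))
# dark handle segment: fit centroid/tip from pixels
for f in ("top0","t33","t36","t40","t43"):
    g=cv2.imread(f"pics/{f}.png").max(2)
    r=g[168:196,255:305] if f!="top0" else g[180:200,255:275]
    ox,oy=(255,168) if f!="top0" else (255,180)
    n,l,st,c=cv2.connectedComponentsWithStats((r<62).astype(np.uint8))
    i=1+np.argmin(st[1:,1]+1000*(st[1:,4]<15)); ys,xs=np.nonzero(l==i); k=ys<ys.min()+5
    u,v=xs[k].mean()+ox,ys[k].mean()+oy; print(f,st[i],u,v,ang(u,v))
c=get_calibration("side")
```

```text
eye (np.float64(-8.183562572614242), np.float64(0.08013313066161898))
top0 [ 5  4 15 14 69] 263.08 186.12 (np.float64(52.63243130418557), np.float64(0.07743783468721101))
t33 [30  5  5 19 71] 287.57894736842104 175.10526315789474 (np.float64(-1.771434084201229), np.float64(0.07754339773070358))
t36 [30  5  7 18 72] 288.7 175.1 (np.float64(-3.945222872633553), np.float64(0.07777036434758419))
t40 [31  5  6 21 74] 289.57894736842104 175.10526315789474 (np.float64(-5.6412645973413005), np.float64(0.07800146732487678))
t43 [31  5  7 20 74] 290.5 175.22222222222223 (np.float64(-7.435788385204869), np.float64(0.07802299836739035))
```

The lever is about 1.06 rad from where it started and still moving, not at its stop. Joint 6 is near its limit, and the earlier readings suggest the post sits about 3.5 mm ahead of the pad centre. Since the shoes now hold the post, I'll ease the grip (not release it) and slide the hand a few mm forward so the finger pushes the stub on.

```bash
cat >> h.py <<'E'
def lever():
    g=snapshot("top").max(2)[168:200,255:315]
    n,l,st,c=cv2.connectedComponentsWithStats((g<62).astype(np.uint8))
    i=1+np.argmin(st[1:,1]+1000*(st[1:,4]<15)); ys,xs=np.nonzero(l==i); k=ys<ys.min()+5
    d=atz("top",xs[k].mean()+255,ys[k].mean()+168,.168)-RING; return np.degrees(np.arctan2(d[1],d[0]))
def rep(t=""):
    np.set_printoptions(precision=2,suppress=True)
    o=observe(); y=o["orientation"][:,1]
    print(t,round(o["time"],2),"F",o["contact_force"],"T",o["torque"],"tcp",o["tool_pos"]*1000,"yaw %.1f tilt %.1f op %.3f j6 %.1f lever %.1f"%(np.degrees(np.arctan2(y[1],y[0])),np.degrees(np.arccos(-y[2])),o["opening"],o["joints"][5],lever()))
    return o
E
python3 - <<'E'
from h import *
o=rep("now"); a0=o["tool_pos"].copy()
R=tool(RING,psi=-44)[1]
f=np.array([np.cos(np.radians(-44)),np.sin(np.radians(-44)),0])
servo_line(a0+f*.003,R,vel=.006); wait(.2); rep("fwd3")
for e in (60,40,25):
    gripper_to(0,e); wait(.2); rep(f"grip{e}")
E
```

```text
now 29.89 F [-15.35  32.11  13.15] T [3.64 1.34 2.56] tcp [ 509.7  -141.85  135.9 ] yaw -42.3 tilt 33.6 op 0.195 j6 142.1 lever -7.4
fwd3 31.05 F [-23.9   22.45  23.34] T [1.66 1.94 1.39] tcp [ 510.11 -141.13  135.84] yaw -44.1 tilt 33.7 op 0.200 j6 145.3 lever -7.4
grip60 31.52 F [-23.93  22.09  23.15] T [1.66 1.93 1.37] tcp [ 510.09 -141.11  135.83] yaw -44.1 tilt 33.7 op 0.199 j6 145.3 lever -7.4
grip40 31.98 F [-24.84  22.75  21.85] T [1.66 1.92 1.38] tcp [ 510.07 -141.13  135.81] yaw -44.1 tilt 33.7 op 0.198 j6 145.3 lever -7.4
grip25 32.45 F [-25.08  22.02  22.18] T [1.67 1.97 1.46] tcp [ 510.08 -141.15  135.82] yaw -44.1 tilt 33.7 op 0.196 j6 145.3 lever -7.4
```

Run:
```python
from h import *
o=observe(); R=tool(RING,psi=-44.5)[1]
f=np.array([np.cos(np.radians(-44)),np.sin(np.radians(-44)),0])
a0=np.array([.5097,-.14185,.1359])
servo_line(a0+f*.0045,R,vel=.006); wait(.3); rep("fwd4.5")
gripper_to(0,60); wait(.2); rep("grip60")
im=snapshot("top"); a=im[150:240,250:340].copy(); b=snapshot("side")[120:200,230:310]
P=[]
C=np.array([.508,-.1397,0]); 
for q in (.95,1.05,1.2):
    th=np.radians(14.5)+.75-q
    for r,z in((40,.107+.041+.02*18.5/66.5),(88,.168)): P.append(C+[np.cos(th)*r/1e3,np.sin(th)*r/1e3,z])
print((proj("top",P)-[250,150])*400/90)
x=np.hstack([cv2.resize(a,(400,400),interpolation=cv2.INTER_CUBIC),cv2.resize(b,(400,400),interpolation=cv2.INTER_CUBIC)])
cv2.imwrite("pics/end1.png",x); print((proj("side",[C+[0,0,.107]])-[230,120])*5+[400,0])
```

```text
fwd4.5 33.2 F [-32.29  29.52  31.14] T [2.16 2.57 1.42] tcp [ 510.4  -141.32  135.78] yaw -44.6 tilt 33.7 op 0.201 j6 146.1 lever -7.4
grip60 33.67 F [-31.61  30.53  30.06] T [2.13 2.59 1.39] tcp [ 510.37 -141.3   135.73] yaw -44.6 tilt 33.7 op 0.198 j6 146.1 lever -7.4
[[152.36 173.62]
 [151.02  89.9 ]
 [159.06 173.74]
 [165.85  90.19]
 [169.01 175.15]
 [187.87  93.36]]
[[591.7  258.45]]
```

View pics/end1.png

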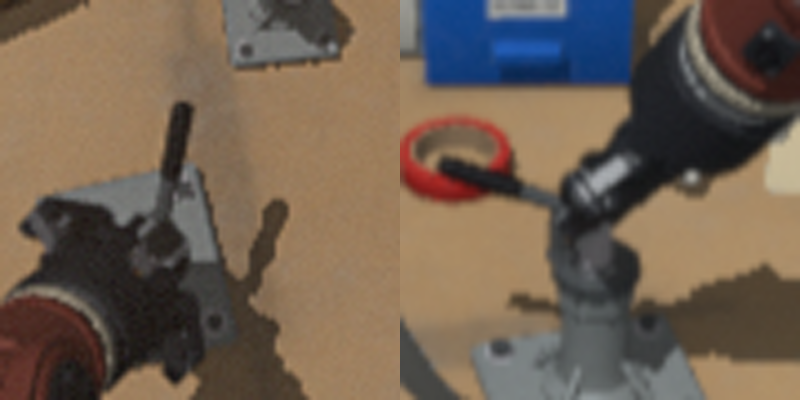

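Pushing 1.5 mm harder raised the force but the lever stayed put (still −7.4°), and its handle lies close to the projected 1.2 rad line, so it looks to be at the stop. In the side crop the post stands in the ring with the finger against the stub. I'll ease off the push before handing in.

Run:
```python
from h import *
R=tool(RING,psi=-44.3)[1]
f=np.array([np.cos(np.radians(-44)),np.sin(np.radians(-44)),0])
a0=np.array([.5097,-.14185,.1362])
for s in (.0025,.001):
    servo_line(a0+f*s,R,vel=.004); wait(.3); rep(s)
```

```text
0.0025 34.77 F [-20.25  19.03  16.95] T [1.44 1.65 1.35] tcp [ 509.97 -141.08  135.85] yaw -44.3 tilt 33.8 op 0.196 j6 145.9 lever -7.4
0.001 35.65 F [-12.37  12.44   7.89] T [0.98 1.11 1.33] tcp [ 509.67 -140.78  135.87] yaw -44.3 tilt 33.8 op 0.197 j6 146.0 lever -7.2
```

Run:
```python
from h import *
wait(.5); o=rep("final"); print(np.abs(o["joint_vel"]).max()); sign_off()
```

```text
final 36.2 F [-12.66  11.55   9.29] T [0.91 1.06 1.27] tcp [ 509.65 -140.78  135.84] yaw -44.3 tilt 33.8 op 0.198 j6 146.0 lever -7.2
0.07280956350285944
the job is handed in; nothing more can be done
```

I took the flat-topped post from the rack, lowered it into the clamp stand to its mark and turned the lever clockwise until it stopped moving. I handed in at 36.2 s with the post still gripped; no verdict was reported. A hose nozzle hung beside the post, so I gripped and worked with the hand tilted 34°.

**Last checks**
- **Lever:** it turned about 1.05–1.1 rad from where it began. It did not move when I pushed harder (about 45 N sideways), so I take it to be at its stop. My picture estimates of the final angle run from 1.12 to about 1.2 rad, against the 1.05 needed. The starting angle also looked about 0.1 rad past open.
- **Groove height:** about 1 mm below the ring's top face. This is worked out from the arm's position; the groove itself was hidden by the hand.
- **Post:** the arm was still and the grip was set to 60 N. I inferred that the post is upright from the hand's position and did not see it directly.
- **Other objects:** nothing I did should have touched the spare posts, mug, glue stick, tape or block. I did not measure them again at the end.

**What disagreed:** the two cameras differed by about 5 mm in y, and my first bore position was off by about 3–4 mm. The post also sat about 3.5 mm off-centre in the pads. I corrected for both using the force readings.

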